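# Find the loose bolt on the roaster drive and hold its dust cap open

### The arm

A 6-joint arm with a two-finger parallel gripper is mounted at the origin on the work surface. World frame = base frame: x ahead of the robot, y to its left, z up, the work surface at z = 0. Lengths are in m, angles in degrees, forces in N, time in s.
With the tool pointing down it reaches from about 0.375 to 0.9 m from the base axis. Payload 3.1 kg.
Tool frame: the origin (TCP) lies midway between the tips of the shut fingers; the grasp point (between the pads) lies 19 mm behind it; z points along the fingers, y is the line along which they close (so a half turn about z gives the same grasp; the last joint's range is limited). The gripper opens to 85 mm and grips with 20 to 120 N. Pads are 22 mm wide; open, the fingers measure 114 mm over their backs; the gripper's body (76 mm by 85 mm) begins 54 mm behind the grasp point. The pads swing forward as they close: fully open they stand 13 mm farther back than shut.
Start: joints at [-10.227, 30.224, 82.088, -0, 67.689, -10.227], TCP at [0.625, 0, 0.231] pointing down, gripper open.
Joint ranges: [-176.69, 176.69], [-43.24, 126.21], [12.49, 139.97], [-82, 262], [0, 151.66], [-163.58, 163.58]. Speed limits (degrees/s): [159.86, 159.86, 180, 180, 180, 180].

### API

Orientations are given as [roll, pitch, yaw] about the fixed x, y, z axes, in that order (R = Rz(yaw) Ry(pitch) Rx(roll)).
In Python, from workcell import robot gives the robot as it stands. The module is installed in compiled form; this text tells all that it offers.
- The arm moves only by the shell command python3 -m handwheel 'ROWS' [FORCE]. ROWS is a JSON object of lists of equal length, an entry for each row: "dp": the shift along the world's x, y, z in cm, a list of three; "rotation": the turn, a rotation vector about the world's x, y, z in rad, a list of three; "gripper": the finger opening in cm, from 0 to 8.54. In form: {"dp": [[x, y, z], ...], "rotation": [[ax, ay, az], ...], "gripper": [gripper, ...]}. A call has 1 to 20 rows; each row is the pose to reach, as a shift and turn from the pose commanded when the call began; what a row does not reach only later rows make up. A row lasts 1/8 s, in which the tool goes at most 62.5 mm and 10.7 degrees, less where a joint would pass 70% of its speed; a pose out of reach is approached as far as the arm can. A call with a gripper value outside its range is refused whole. The fingers move at their own pace and stop on an object; FORCE is the grip in N (left out, the last holds). Time passes only in rows, so rows that repeat a pose let the fingers close. It gives the time, the measured TCP pose, the force and the opening at its end, in the units of the state.
- robot.read_state(): the state, without advancing time (a new reading comes with each control period).
- robot.snapshot(name): name is "scene" or "side" or "wrist"; returns (picture, depth): 400x640x3 uint8, red, green, blue; 400x640 float32, m along the optical axis (not along the pixel's ray), 0 where there is no reading.
- robot.camera_params(name): a dict with "mtx" (3x3 intrinsics, pixels), "k1" (the pictures are not rectified: a ray, as slopes to the right and down, at radius r is drawn at 1 + k1 r^2 times it, then the intrinsics apply), "cam_to_world" (4x4, takes a point from camera to world coordinates); the wrist camera has in their place "tool_from_camera" (4x4, takes a point from camera to tool coordinates, whose origin is the TCP and whose axes are the flange's). Camera axes: x right, y up, looking along -z (the intrinsics and any distortion apply to the point x, -y, -z); pixel columns grow to the right and rows downward; lengths in m; the calibration is good to about 2 mm. A picture is of the moment at which its call begins: read the wrist's pose just before it. camera_params takes no time and is no camera call.
- robot.close_job(): hands the job in, once; it reports no verdict.
The state is a dict: "clock": time; "joints": joint angles; "qd": joint speeds; "effort": joint torques, N m; "eef_pos": TCP position; "tcp_rot": TCP orientation; "contact_force": force on the tool from outside, world axes, zero at the start; "wrist_torque": the same for the moment, N m; "opening": opening from 0.0 (shut) to 1.0 (fully open).
Only numpy, scipy, OpenCV 4.12 (cv2) and the standard library are available. Lean on these libraries where they do the work, as an engineer would, in place of code of your own. Each camera call takes 0.05 s, during which the arm holds its last target. There are 200 camera calls.

### The job

One of the three brass bolts on the coffee roaster's drive housing is loose: tap all three bolt heads firmly with the closed fingertips, one after another from the robot's left to its right, and see which one sinks. Then lift the dust cap around that loose bolt by its wooden bar to about 50 degrees, so that a colleague can get at the bolt, and finish while still holding it open and still. Open neither of the other two caps and leave everything else on the bench alone.

Things in the scene. Friction and masses are not known exactly. Their poses are not given: they have to be found in the camera images.
- housing: Grey drive housing, fixed, 84 x 300 x 60 mm (x, y, z) on a base plate 100 x 336 x 8 mm. Origin: centre of its underside; its x axis points away from the robot (yaw up to 0.35 rad), y to the robot's left. Three like stations at y = +95 (left), 0, -95 mm (right), as the robot sees them (mirrored in cameras facing the robot): a brass bolt head standing through a 28 mm hole in a green hinged cap.
- bolt_left_head (a point): Centre of the flat top of the left bolt's round brass head (18 mm across), at first 80 mm above the table and 13 mm above its cap; at housing frame x = 0, y = 95 mm. It goes down with the bolt.
- bolt_left (a joint): How far the left bolt has sunk, m: 0 at the start. One of the three bolts, any of them, is loose: under a firm tap (it needs 3 N; 5 N is a good tap) it sinks 7 mm to its stop and stays down. A tight bolt gives less than 2 mm.
- cap_left_bar (a point): Middle of the left cap's lifting bar: dark round wood, 12 mm thick, parallel to the housing's y axis, 51 mm clear between the two thin arms that carry it. Shut: at housing frame x = -80 mm, y = 95 mm, 68 mm above the table, 32 mm clear before the housing's front and with only the table beneath. Can be pinched from above across the bar. The point's axes turn with the cap.
- cap_left (a joint): Opening angle of the left cap (green plate 72 x 64 x 6 mm, 0.1 to 0.2 kg with bar), rad: 0 shut (level), 1.25 at its stop. Hinge line parallel to the housing's y axis at housing x = +34 mm, 64 mm above the table; the bar's middle is 114 mm before it (-x) and 4 mm above. Opening raises the bar and carries it away from the robot. Falls shut when let go.
- bolt_middle_head (a point): Centre of the flat top of the middle bolt's round brass head (18 mm across), at first 80 mm above the table and 13 mm above its cap; at housing frame x = 0, y = 0 mm. It goes down with the bolt.
- bolt_middle (a joint): How far the middle bolt has sunk, m: 0 at the start. One of the three bolts, any of them, is loose: under a firm tap (it needs 3 N; 5 N is a good tap) it sinks 7 mm to its stop and stays down. A tight bolt gives less than 2 mm.
- cap_middle_bar (a point): Middle of the middle cap's lifting bar: dark round wood, 12 mm thick, parallel to the housing's y axis, 51 mm clear between the two thin arms that carry it. Shut: at housing frame x = -80 mm, y = 0 mm, 68 mm above the table, 32 mm clear before the housing's front and with only the table beneath. Can be pinched from above across the bar. The point's axes turn with the cap.
- cap_middle (a joint): Opening angle of the middle cap (green plate 72 x 64 x 6 mm, 0.1 to 0.2 kg with bar), rad: 0 shut (level), 1.25 at its stop. Hinge line parallel to the housing's y axis at housing x = +34 mm, 64 mm above the table; the bar's middle is 114 mm before it (-x) and 4 mm above. Opening raises the bar and carries it away from the robot. Falls shut when let go.
- bolt_right_head (a point): Centre of the flat top of the right bolt's round brass head (18 mm across), at first 80 mm above the table and 13 mm above its cap; at housing frame x = 0, y = -95 mm. It goes down with the bolt.
- bolt_right (a joint): How far the right bolt has sunk, m: 0 at the start. One of the three bolts, any of them, is loose: under a firm tap (it needs 3 N; 5 N is a good tap) it sinks 7 mm to its stop and stays down. A tight bolt gives less than 2 mm.
- cap_right_bar (a point): Middle of the right cap's lifting bar: dark round wood, 12 mm thick, parallel to the housing's y axis, 51 mm clear between the two thin arms that carry it. Shut: at housing frame x = -80 mm, y = -95 mm, 68 mm above the table, 32 mm clear before the housing's front and with only the table beneath. Can be pinched from above across the bar. The point's axes turn with the cap.
- cap_right (a joint): Opening angle of the right cap (green plate 72 x 64 x 6 mm, 0.1 to 0.2 kg with bar), rad: 0 shut (level), 1.25 at its stop. Hinge line parallel to the housing's y axis at housing x = +34 mm, 64 mm above the table; the bar's middle is 114 mm before it (-x) and 4 mm above. Opening raises the bar and carries it away from the robot. Falls shut when let go.
- screwdriver: Screwdriver lying on the table before the housing; a bystander to leave alone. Origin: its underside.
- nut: Small brass ring nut, 24 mm across, 10 mm high, on the table before the housing; a bystander to leave alone. Origin: its underside.
- oil_tin: Red tin, 60 mm across, 110 mm high, left of the housing; a bystander to leave alone. Origin: its underside.
- cupping_bowl: White bowl, 90 mm across, 60 mm high, right of the housing; a bystander to leave alone. Origin: its underside.
- wrench: Steel wrench lying behind the housing; a bystander to leave alone. Origin: its underside.
- mug: Blue mug, 80 mm across, 90 mm high; a bystander to leave alone. Origin: its underside.
- jar: Amber jar, 70 mm across, 120 mm high; a bystander to leave alone. Origin: its underside.

How it is judged:
By the outcome, as a careful person would: the job done as asked, in the order asked, and still so for the second after the job is handed in, while the arm keeps its last pose, push and grip.
It also fails if it takes over 48 s, if anything falls off the work surface, if the arm or the gripper's body presses on something with over 40 N, if the wrist force passes 120 N, or if a joint passes its speed limit or range.

## Working session

There is one attempt and no reset: what is moved stays moved. The work goes in short steps, Python scripts to look and compute and a shell command to move; the robot and the scene stay as the last step left them, time stands still between calls to the robot, and variables do not carry over. Pictures are saved under pics/ and viewed, on a budget of 10 in all, crops included, one or two more only if the job needs it, and the job is handed in when it is done.

```bash
mkdir -p pics; cat > h.py <<'E'
import numpy as np, cv2, sys
from workcell import robot
def snap(n):
    st=robot.read_state(); im,d=robot.snapshot(n); p=robot.camera_params(n)
    if n=="wrist":
        from scipy.spatial.transform import Rotation as R
        T=np.eye(4); T[:3,:3]=R.from_euler('xyz',st["tcp_rot"],degrees=True).as_matrix(); T[:3,3]=st["eef_pos"]
        M=T@np.array(p["tool_from_camera"])
    else: M=np.array(p["cam_to_world"])
    return im,d,np.array(p["mtx"]),p["k1"],M
def cloud(d,K,k1,M):
    v,u=np.mgrid[0:d.shape[0],0:d.shape[1]].astype(float)
    x=(u-K[0,2])/K[0,0]; y=(v-K[1,2])/K[1,1]
    a,b=x.copy(),y.copy()
    for _ in range(8):
        s=1+k1*(a*a+b*b); a,b=x/s,y/s
    P=np.stack([a*d,-b*d,-d],-1)
    return P@M[:3,:3].T+M[:3,3]
def save(n,im): cv2.imwrite("pics/"+n,im[...,::-1])
E
python3 - <<'E'
from h import *
print(robot.read_state())
ims=[]
for n in("scene","side","wrist"):
    im,d,K,k1,M=snap(n); P=cloud(d,K,k1,M); np.savez(n,im=im,P=P,d=d); ims.append(im); print(n,M[:3,3].round(3),M[:3,2].round(2))
    hsv=cv2.cvtColor(im,cv2.COLOR_RGB2HSV)
    g=(hsv[...,0]>35)&(hsv[...,0]<90)&(hsv[...,1]>70)&(d>0)
    k,l,s,c=cv2.connectedComponentsWithStats(g.astype(np.uint8))
    for i in range(1,k):
        if s[i,4]>150: print(s[i],np.median(P[l==i],0).round(4))
save("a.png",cv2.resize(np.vstack(ims[:2]),(640,800))[:,:] if 0 else np.hstack([cv2.resize(i,(400,250)) for i in ims[:2]]))
save("b.png",ims[2]); save("c.png",ims[0])
E
```

```text
{'clock': 0.0, 'joints': array([-1.02258266e+01,  3.02787074e+01,  8.21561539e+01, -1.71262262e-03,
        6.76894425e+01, -1.02288373e+01]), 'qd': array([-0.05802037,  0.07371793,  0.03841876,  0.01720246,  0.06237324,
       -0.09556777]), 'effort': array([ 2.50220628e-04, -4.42344439e+01, -1.78024775e+01, -2.06930472e-04,
        8.36740597e-03,  2.24214921e-05]), 'eef_pos': array([6.24285182e-01, 1.66111312e-04, 2.30337683e-01]), 'tcp_rot': array([-1.79877391e+02, -2.05160143e-02,  9.00036407e+01]), 'contact_force': array([-0.39913072,  0.01602861,  0.24203835]), 'wrist_torque': array([ 0.02660358, -0.02972079, -0.01802697]), 'opening': 0.9993224406124233}
scene [1.347 0.066 1.088] [0.61 0.04 0.79]
[  0   0  30  42 783] [-1.0055 -1.929  -0.1903]
[  30    0  105   77 3097] [-0.4709 -1.1105  0.0211]
[483   0  19  33 279] [-1.4021  1.0983 -0.3838]
[522   0  74  18 542] [-1.4001  1.5323 -0.2933]
[  0  44  28  62 609] [-0.7599 -1.9288 -0.4761]
[ 12  48  37  41 692] [-0.9621 -1.9282 -0.5266]
[285 204  26  23 332] [ 0.6089 -0.0199  0.0681]
[317 211  27  24 349] [0.6324 0.0708 0.0679]
[351 219  27  24 366] [0.6543 0.1627 0.068 ]
side [0.424 0.813 1.017] [-0.1   0.65  0.75]
[ 102    0  193   41 5805] [ 1.6087 -1.9315 -0.5195]
[ 570    0   70   77 3420] [-0.5199 -1.2212 -0.1043]
[281 190  35  25 452] [ 0.6059 -0.0189  0.0668]
[265 216  37  28 517] [0.6279 0.0739 0.0669]
[247 245  39  30 581] [0.6506 0.1649 0.0671]
wrist [0.625 0.066 0.373] [0.   0.27 0.96]
[ 302    0   91   35 1912] [0.6559 0.138  0.0666]
[473  43  17  72 629] [0.785  0.0897 0.0191]
[ 276   56   94   92 5123] [0.6304 0.0705 0.0667]
[ 255  166   89   78 4093] [ 0.6081 -0.0221  0.0668]
```

View pics/c.png

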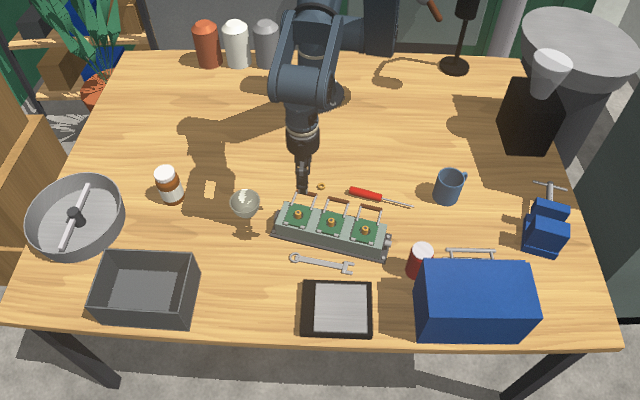

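View pics/b.png

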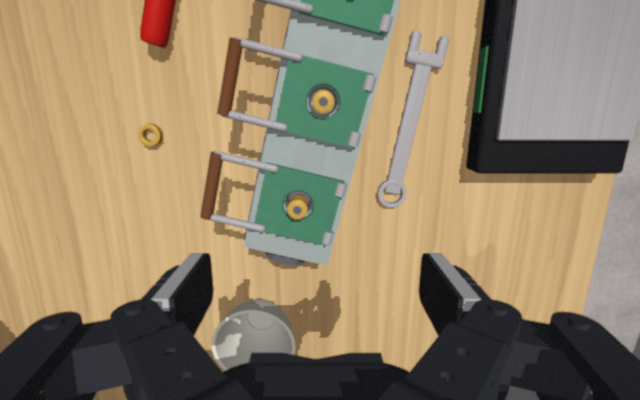

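The scene image shows three green caps with brass bolts around pixels (297–365, 214–230), the bowl near the right end, the nut at about (321,186) and the screwdriver in front. In the wrist view the right bolt is at (297,206) and the middle one at (322,101). The fingers already close along world x.

```bash
python3 - <<'E'
from h import *
for n in("scene","side","wrist"):
    z=np.load(n+".npz"); im,P=z["im"],z["P"]
    hsv=cv2.cvtColor(im,cv2.COLOR_RGB2HSV)
    g=(hsv[...,0]>12)&(hsv[...,0]<30)&(hsv[...,1]>130)&(P[...,2]>.074)&(P[...,2]<.09)&(abs(P[...,1])<.25)&(abs(P[...,0]-.63)<.1)
    k,l,s,c=cv2.connectedComponentsWithStats(g.astype(np.uint8))
    print(n)
    for i in range(1,k):
        if s[i,4]>8: print(' head',s[i],P[l==i].mean(0).round(4))
    c0=np.array([.632,.071]); yw=-.24; X=np.array([np.cos(yw),np.sin(yw)]); Y=np.array([-X[1],X[0]])
    Q=P[...,:2]-c0; a,b=Q@X,Q@Y
    for s_ in(95,0,-95):
        m=(abs(a+.08)<.025)&(abs(b-s_/1e3)<.022)&(P[...,2]>.055)&(P[...,2]<.085)
        if m.sum()>10: print(' bar',s_,m.sum(),P[m].mean(0).round(4),P[m][:,2].max().round(4))
    # green box directions
    g=(hsv[...,0]>35)&(hsv[...,0]<90)&(hsv[...,1]>70)&(abs(P[...,2]-.067)<.005)&(abs(a)<.06)&(abs(b)<.15)
    r=cv2.minAreaRect((P[g][:,:2]*1000).astype(np.float32)); print(' caps rect',r)
    T=(P[...,2]<.12)&(P[...,2]>.095)&(P[...,0]>.4)&(P[...,0]<.85)&(abs(P[...,1])<.35)
    k,l,s,c=cv2.connectedComponentsWithStats(T.astype(np.uint8))
    for i in range(1,k):
        if s[i,4]>40: print(' tall',s[i],P[l==i].min(0).round(3),P[l==i].max(0).round(3))
E
```

```text
scene
 head [295 210   6   7  22] [ 0.6107 -0.021   0.0802]
 head [328 218   6   6  25] [0.6333 0.0711 0.0801]
 head [362 226   6   6  26] [0.656  0.1633 0.0798]
 bar 95 66 [0.5777 0.182  0.0732] 0.0794
 bar 0 65 [0.5553 0.09   0.0729] 0.0776
 bar -95 32 [0.5349 0.0068 0.0708] 0.0763
 caps rect ((631.2218627929688, 71.83303833007812), (251.1651611328125, 74.51708221435547), 76.8095932006836)
 tall [410 241  24  23 361] [0.712 0.276 0.096] [0.766 0.335 0.117]
 tall [165 251  29  33 250] [ 0.764 -0.35   0.095] [ 0.849 -0.276  0.115]
 tall [418 265   5  27  52] [0.782 0.291 0.096] [0.85  0.295 0.12 ]
side
 head [295 196   7   7  30] [ 0.6059 -0.0195  0.0787]
 head [280 223   7   8  31] [0.6283 0.0724 0.0791]
 head [263 253   7   8  37] [0.6505 0.1646 0.0785]
 bar 95 88 [0.5733 0.1842 0.0728] 0.0786
 bar 0 74 [0.5504 0.0915 0.0726] 0.0787
 bar -95 61 [ 0.5283 -0.0009  0.0721] 0.0773
 caps rect ((628.4614868164062, 70.30341339111328), (256.8908386230469, 73.62842559814453), 76.07522583007812)
 tall [228 117  23   6 107] [ 0.785 -0.287  0.095] [ 0.85  -0.273  0.112]
 tall [197 288  30  29 660] [0.704 0.276 0.095] [0.763 0.335 0.116]
 tall [182 290  11  30 113] [0.778 0.293 0.095] [0.782 0.35  0.12 ]
wrist
 head [313  91  21  21 257] [0.6311 0.0688 0.0794]
 head [288 199  19  20 239] [ 0.6082 -0.0223  0.0792]
 bar 0 820 [0.5547 0.0904 0.0721] 0.076
 bar -95 637 [ 0.5322 -0.0019  0.0722] 0.0749
 caps rect ((626.0635375976562, 49.620094299316406), (215.4039764404297, 71.61099243164062), 76.33403015136719)
```

```bash
python3 -m handwheel '{"dp":[[0.7,4,0],[1.4,8,-2],[2.1,12,-5],[2.8,16.4,-8],[2.8,16.4,-11],[2.8,16.4,-13],[2.8,16.4,-13],[2.8,16.4,-13]],"rotation":[[0,0,-0.12],[0,0,-0.24],[0,0,-0.24],[0,0,-0.24],[0,0,-0.24],[0,0,-0.24],[0,0,-0.24],[0,0,-0.24]],"gripper":[0,0,0,0,0,0,0,0]}' 40; python3 - <<'E'
from h import *
im,d,K,k1,M=snap("wrist"); P=cloud(d,K,k1,M); save("d.png",im)
hsv=cv2.cvtColor(im,cv2.COLOR_RGB2HSV)
g=(hsv[...,0]>12)&(hsv[...,0]<30)&(hsv[...,1]>130)&(P[...,2]>.074)&(P[...,2]<.09)&(abs(P[...,1])<.25)&(abs(P[...,0]-.63)<.1)
k,l,s,c=cv2.connectedComponentsWithStats(g.astype(np.uint8))
for i in range(1,k):
        if s[i,4]>8: print(' head',s[i],P[l==i].mean(0).round(4))
print(robot.read_state())
E
```

```text
clock: 1.15
eef_pos: [0.6539, 0.1634, 0.1024]
tcp_rot: [179.9, -0.0, 76.2]
contact_force: [-0.2, -0.8, 0.5]
opening: 0.0
 head [298 224  32  22 387] [0.6545 0.1666 0.0788]
{'clock': 1.2, 'joints': array([4.55071057e+00, 4.24817374e+01, 8.03745151e+01, 1.89341942e-03,
       5.69866962e+01, 1.83628017e+01]), 'qd': array([ 0.06311482, -0.48756093, -0.08471547, -0.07084389, -0.01091047,
       -0.05724716]), 'effort': array([ 1.02694763e-01, -4.95740354e+01, -1.46267152e+01,  4.20091470e-03,
        1.44773201e-02, -9.08561401e-05]), 'eef_pos': array([0.65415638, 0.1634251 , 0.10278861]), 'tcp_rot': array([ 1.79851447e+02, -5.09858308e-02,  7.61869456e+01]), 'contact_force': array([ 0.89359107, -0.36798894,  0.23651529]), 'wrist_torque': array([-0.04200539,  0.03035329, -0.03038074]), 'opening': -0.003072725127645214}
```

View pics/d.png

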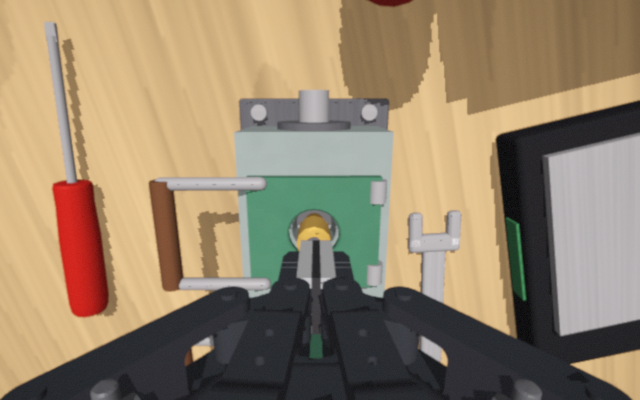

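The fingertips are centred over the left bolt (brass visible at about (315,228)). Now I'll tap it in small steps.

```bash
python3 -m handwheel '{"dp":[[0,0,-1],[0,0,-1.8],[0,0,-2.1],[0,0,-2.2],[0,0,-2.2]],"rotation":[[0,0,0],[0,0,0],[0,0,0],[0,0,0],[0,0,0]],"gripper":[0,0,0,0,0]}'
python3 -m handwheel '{"dp":[[0,0,-0.1],[0,0,-0.1]],"rotation":[[0,0,0],[0,0,0]],"gripper":[0,0]}'
```

```text
clock: 1.82
eef_pos: [0.6525, 0.1639, 0.0796]
tcp_rot: [-179.9, 0.0, 76.3]
contact_force: [-3.5, -0.9, 4.4]
opening: -0.001
clock: 2.08
eef_pos: [0.6525, 0.1639, 0.0795]
tcp_rot: [-180.0, 0.0, 76.3]
contact_force: [-2.5, -1.0, 8.2]
opening: -0.0
```

Left is tight: 8 N and no sink. Next is the middle bolt.

```bash
python3 -m handwheel '{"dp":[[0,0,1.5],[0,0,2.5],[-1.1,-4.6,2.5],[-2.2,-9.3,2.5],[-2.2,-9.3,2.5],[-2.2,-9.3,1.2],[-2.2,-9.3,0.5],[-2.2,-9.3,0.2],[-2.2,-9.3,0.1],[-2.2,-9.3,0.1]],"rotation":[[0,0,0],[0,0,0],[0,0,0],[0,0,0],[0,0,0],[0,0,0],[0,0,0],[0,0,0],[0,0,0],[0,0,0]],"gripper":[0,0,0,0,0,0,0,0,0,0]}'
python3 -m handwheel '{"dp":[[0,0,-0.1],[0,0,-0.1]],"rotation":[[0,0,0],[0,0,0]],"gripper":[0,0]}'
```

```text
clock: 3.32
eef_pos: [0.6304, 0.0723, 0.0796]
tcp_rot: [-179.9, -0.0, 76.3]
contact_force: [-2.0, 1.4, 4.8]
opening: 0.0
clock: 3.58
eef_pos: [0.6305, 0.0722, 0.0795]
tcp_rot: [-179.9, -0.0, 76.3]
contact_force: [-3.4, 1.7, 9.4]
opening: 0.0
```

Middle is tight too. Next is the right bolt, same tap. The bowl is beyond its end and lower than the hand's body.

```bash
python3 -m handwheel '{"dp":[[0,0,1.5],[0,0,2.5],[-1.1,-4.6,2.5],[-2.2,-9.2,2.5],[-2.2,-9.2,2.5],[-2.2,-9.2,1.2],[-2.2,-9.2,0.5],[-2.2,-9.2,0.2],[-2.2,-9.2,0.1],[-2.2,-9.2,0.1]],"rotation":[[0,0,0],[0,0,0],[0,0,0],[0,0,0],[0,0,0],[0,0,0],[0,0,0],[0,0,0],[0,0,0],[0,0,0]],"gripper":[0,0,0,0,0,0,0,0,0,0]}'
python3 -m handwheel '{"dp":[[0,0,-0.1],[0,0,-0.1]],"rotation":[[0,0,0],[0,0,0]],"gripper":[0,0]}'
```

```text
clock: 4.82
eef_pos: [0.6093, -0.0207, 0.0793]
tcp_rot: [180.0, 0.0, 76.3]
contact_force: [0.5, -0.4, -0.1]
opening: 0.0
clock: 5.08
eef_pos: [0.6095, -0.021, 0.0786]
tcp_rot: [179.9, -0.0, 76.2]
contact_force: [1.3, 1.1, 1.6]
opening: -0.003
```

```bash
python3 -m handwheel '{"dp":[[0,0,-0.1],[0,0,-0.2],[0,0,-0.2]],"rotation":[[0,0,0],[0,0,0],[0,0,0]],"gripper":[0,0,0]}'
python3 -m handwheel '{"dp":[[0,0,-0.2],[0,0,-0.4],[0,0,-0.5],[0,0,-0.5]],"rotation":[[0,0,0],[0,0,0],[0,0,0],[0,0,0]],"gripper":[0,0,0,0]}'
```

```text
clock: 5.45
eef_pos: [0.6095, -0.021, 0.0765]
tcp_rot: [179.9, -0.0, 76.2]
contact_force: [0.8, 0.5, 2.5]
opening: -0.003
clock: 5.95
eef_pos: [0.6096, -0.021, 0.073]
tcp_rot: [179.9, -0.0, 76.3]
contact_force: [-0.7, 1.8, 12.3]
opening: -0.0
```

The right bolt sank to 73 mm and stopped at 12 N, so it is the loose one. I'll back off, move over its bar with the fingers partly open, and look.

```bash
python3 -m handwheel '{"dp":[[0,0,2.5],[0,0,4.9],[-4,1,4.9],[-7.8,1.9,4.9],[-7.8,1.9,4.9],[-7.8,1.9,4.9]],"rotation":[[0,0,0],[0,0,0],[0,0,0],[0,0,0],[0,0,0],[0,0,0]],"gripper":[0,0,3.4,3.4,3.4,3.4]}'
python3 - <<'E'
from h import *
for n in("wrist","scene","side"):
    im,d,K,k1,M=snap(n); P=cloud(d,K,k1,M)
    if n=="wrist": save("e.png",im)
    hsv=cv2.cvtColor(im,cv2.COLOR_RGB2HSV)
    g=(hsv[...,0]>12)&(hsv[...,0]<30)&(hsv[...,1]>130)&(P[...,2]>.068)&(P[...,2]<.09)&(abs(P[...,1])<.25)&(abs(P[...,0]-.63)<.1)
    k,l,s,c=cv2.connectedComponentsWithStats(g.astype(np.uint8))
    for i in range(1,k):
        if s[i,4]>8: print(n,'head',s[i],P[l==i].mean(0).round(4))
yw=-.24;X=np.array([np.cos(yw),np.sin(yw),0]);Z=np.array([0,0,1]);h=np.array([.6083,-.0209,0])+.034*X+.064*Z
def tcp(th,ph): return h+X*(-.114*np.cos(th)+.004*np.sin(th))+Z*(.114*np.sin(th)+.004*np.cos(th))+.019*(-np.sin(ph)*X-np.cos(ph)*Z)
t0=tcp(0,0);print(t0)
for a in range(5,61,5):
    th=np.radians(a);ph=th*.5; print(a,((tcp(th,ph)-t0)*100).round(2),(ph*np.array([-np.sin(yw),np.cos(yw)])).round(3))
E
```

```text
clock: 6.7
eef_pos: [0.5315, -0.0023, 0.1202]
tcp_rot: [180.0, 0.0, 76.3]
contact_force: [-0.3, 0.3, -0.1]
opening: 0.396
wrist head [ 449   31   44   39 1039] [0.6286 0.0687 0.0775]
wrist head [323  61   1  17  17] [0.5562 0.0782 0.0697]
wrist head [303  69   1  17  17] [0.5451 0.0768 0.0706]
wrist head [323  92   1   9   9] [0.5531 0.0651 0.0698]
wrist head [303  98   1  10  10] [0.5419 0.0644 0.0706]
wrist head [304 175   1  19  19] [0.5315 0.0211 0.0707]
wrist head [433 210  33  31 586] [ 0.6073 -0.0221  0.0722]
wrist head [322 233   1  17  17] [ 0.5333 -0.0151  0.0706]
wrist head [322 251   1  12  12] [ 0.5309 -0.025   0.0702]
scene head [374 207   7   3  10] [0.58   0.2    0.0739]
scene head [295 212   6   6  24] [ 0.6112 -0.0197  0.0727]
scene head [328 218   6   8  33] [0.6349 0.0719 0.0778]
scene head [362 226   6   8  32] [0.6572 0.1637 0.0781]
side head [296 198   6   7  27] [ 0.6059 -0.0205  0.072 ]
side head [280 223   7  10  42] [0.6284 0.0735 0.0766]
side head [263 253   8   9  46] [0.6508 0.1653 0.0768]
[ 0.53059296 -0.00188379  0.049     ]
5 [-0.    0.    0.99] [0.01  0.042]
10 [ 0.07 -0.02  1.98] [0.021 0.085]
15 [ 0.24 -0.06  2.95] [0.031 0.127]
20 [ 0.48 -0.12  3.9 ] [0.041 0.17 ]
25 [ 0.8  -0.2   4.83] [0.052 0.212]
30 [ 1.2  -0.29  5.71] [0.062 0.254]
35 [ 1.67 -0.41  6.55] [0.073 0.297]
40 [ 2.21 -0.54  7.35] [0.083 0.339]
45 [ 2.81 -0.69  8.09] [0.093 0.381]
50 [ 3.47 -0.85  8.77] [0.104 0.424]
55 [ 4.19 -1.02  9.38] [0.114 0.466]
60 [ 4.95 -1.21  9.93] [0.124 0.509]
```

View pics/e.png

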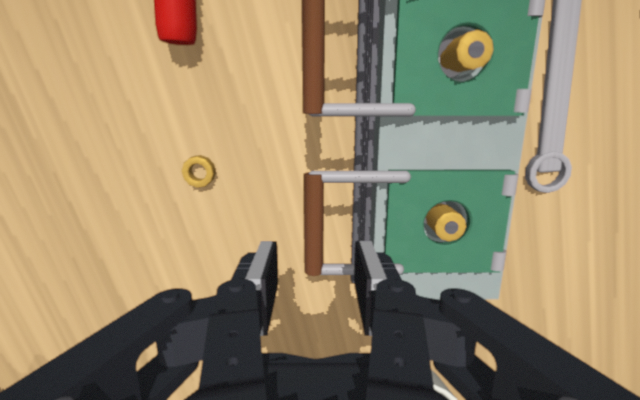

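The image and the depth data agree: the right head (450,221) now sits 7 mm lower, at 72 mm, and the other two are unchanged. The fingers straddle the right bar (columns 305–325). I'll descend and close.

```bash
python3 -m handwheel '{"dp":[[0,0,-3],[0,0,-5.5],[0,0,-7.1],[0,0,-7.1],[0,0,-7.1],[0,0,-7.1],[0,0,-7.1],[0,0,-7.1],[0,0,-7.1]],"rotation":[[0,0,0],[0,0,0],[0,0,0],[0,0,0],[0,0,0],[0,0,0],[0,0,0],[0,0,0],[0,0,0]],"gripper":[3.4,3.4,3.4,3.4,0.5,0.5,0.5,0.5,0.5]}' 50; python3 - <<'E'
from h import *
im,d,K,k1,M=snap("wrist"); save("f.png",im)
E
```

```text
clock: 7.98
eef_pos: [0.5302, -0.0018, 0.0499]
tcp_rot: [-179.9, 0.0, 76.3]
contact_force: [-4.6, -0.1, 6.0]
opening: 0.124
```

View pics/f.png

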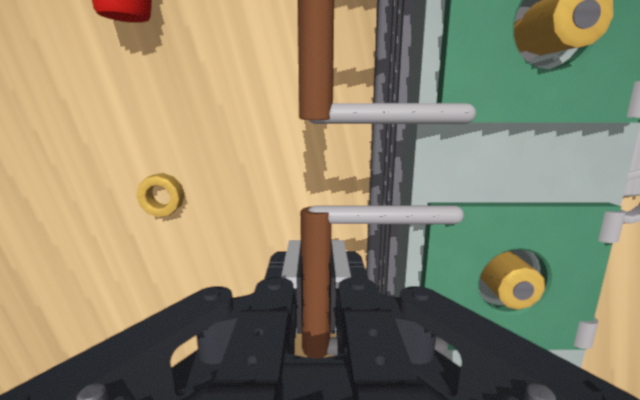

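The bar is between the pads: the opening is about 11 mm, close to the 12 mm bar. I'll lift along the arc, halfway first.

```bash
python3 -m handwheel '{"dp":[[0,0,0.5],[0,0,1.0],[0.03,-0.01,1.5],[0.07,-0.02,2.0],[0.24,-0.06,2.95],[0.48,-0.12,3.9],[0.8,-0.2,4.83],[0.8,-0.2,4.83],[0.8,-0.2,4.83]],"rotation":[[0.005,0.02,0],[0.01,0.042,0],[0.015,0.063,0],[0.021,0.085,0],[0.031,0.127,0],[0.041,0.17,0],[0.052,0.212,0],[0.052,0.212,0],[0.052,0.212,0]],"gripper":[0.5,0.5,0.5,0.5,0.5,0.5,0.5,0.5,0.5]}' 50
```

```text
clock: 9.15
eef_pos: [0.5377, -0.0036, 0.0975]
tcp_rot: [-167.3, -0.0, 76.3]
contact_force: [-4.6, 0.8, 1.0]
opening: 0.118
```

```bash
python3 -m handwheel '{"dp":[[0.4,-0.09,0.88],[0.87,-0.21,1.72],[1.41,-0.34,2.52],[2.01,-0.49,3.26],[2.35,-0.57,3.6],[2.67,-0.65,3.94],[2.67,-0.65,3.94],[2.67,-0.65,3.94],[2.67,-0.65,3.94]],"rotation":[[0.01,0.042,0],[0.021,0.085,0],[0.031,0.127,0],[0.041,0.17,0],[0.047,0.19,0],[0.052,0.212,0],[0.052,0.212,0],[0.052,0.212,0],[0.052,0.212,0]],"gripper":[0.5,0.5,0.5,0.5,0.5,0.5,0.5,0.5,0.5]}' 50
python3 - <<'E'
from h import *
yw=-.24;X=np.array([np.cos(yw),np.sin(yw),0])
st=robot.read_state()
for n in("scene","side"):
    im,d,K,k1,M=snap(n); P=cloud(d,K,k1,M); save("g_%s.png"%n,cv2.resize(im[120:320,150:470],(640,400)))
    hsv=cv2.cvtColor(im,cv2.COLOR_RGB2HSV)
    Q=P-np.array([.6083,-.0209,0]); a=Q@X; b=Q[...,0]*.238+Q[...,1]*.971
    for c in(0,.095,.19):
        g=(hsv[...,0]>35)&(hsv[...,0]<90)&(hsv[...,1]>70)&(abs(b-c)<.034)&(abs(a)<.06)&(P[...,2]>.06)
        if g.sum()>20:
            f=np.polyfit(a[g],P[...,2][g],1); print(n,c,g.sum(),'angle',np.degrees(np.arctan(-f[0])).round(1))
E
```

```text
clock: 10.28
eef_pos: [0.5637, -0.0099, 0.1376]
tcp_rot: [-154.7, -0.0, 76.3]
contact_force: [-6.2, 0.8, 3.9]
opening: 0.123
scene 0 343 angle 47.6
scene 0.095 349 angle -0.5
scene 0.19 364 angle -0.3
side 0 212 angle 70.0
side 0.095 510 angle 0.2
side 0.19 580 angle -0.2
```

View pics/g_side.png

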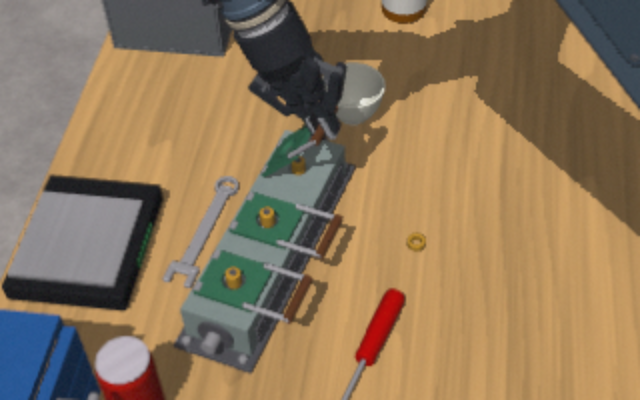

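The right cap stands open in the grip, around (300,150). The other two caps are shut, and the loose bolt shows below it. The gripper looks near the bowl in projection, so I'll check the bowl hasn't moved, re-fit the side view's outlying angle, and confirm everything is still.

```bash
python3 -m handwheel '{"dp":[[0,0,0],[0,0,0],[0,0,0],[0,0,0]],"rotation":[[0,0,0],[0,0,0],[0,0,0],[0,0,0]],"gripper":[0.5,0.5,0.5,0.5]}'
python3 - <<'E'
from h import *
yw=-.24;X=np.array([np.cos(yw),np.sin(yw),0])
st=robot.read_state(); print(abs(st["qd"]).max())
for n in("scene","side"):
    im,d,K,k1,M=snap(n); P=cloud(d,K,k1,M); o=np.load(n+".npz")
    diff=np.abs(im.astype(int)-o["im"]).max(-1)>60
    for nm,P_ in(("before",o["P"]),("now",P)):
        m=(P_[...,2]>.02)&(P_[...,2]<.066)&(P_[...,0]>.5)&(P_[...,0]<.75)&(P_[...,1]<-.082)&(P_[...,1]>-.25)
        print(n,nm,'bowl px',m.sum(),P_[m].mean(0).round(4),P_[m].min(0).round(3),P_[m].max(0).round(3))
    hsv=cv2.cvtColor(im,cv2.COLOR_RGB2HSV)
    Q=P-np.array([.6083,-.0209,0]); a=Q@X; b=Q[...,0]*.238+Q[...,1]*.971
    g=(hsv[...,0]>35)&(hsv[...,0]<90)&(hsv[...,1]>70)&(abs(b)<.03)&(abs(a)<.06)&(P[...,2]>.07)
    pts=np.stack([a[g],P[...,2][g]],1).astype(np.float32); l=cv2.fitLine(pts,cv2.DIST_HUBER,0,.01,.01).ravel()
    print('angle',np.degrees(np.arctan(-l[1]/l[0])), pts.min(0),pts.max(0))
E
```

```text
clock: 10.88
eef_pos: [0.5637, -0.0099, 0.1375]
tcp_rot: [-154.7, -0.0, 76.3]
contact_force: [-5.2, 0.8, 3.9]
opening: 0.117
0.16723458336435
scene before bowl px 562 [ 0.5534 -0.1752  0.0449] [ 0.512 -0.22   0.02 ] [ 0.636 -0.082  0.065]
scene now bowl px 567 [ 0.5531 -0.1759  0.0446] [ 0.513 -0.22   0.02 ] [ 0.639 -0.082  0.066]
angle 48.793106 [-0.01036463  0.07019272] [0.03667596 0.12151684]
side before bowl px 672 [ 0.5594 -0.1842  0.0444] [ 0.512 -0.228  0.02 ] [ 0.635 -0.082  0.065]
side now bowl px 460 [ 0.547  -0.185   0.0434] [ 0.512 -0.227  0.02 ] [ 0.634 -0.082  0.065]
angle 50.082855 [-0.05683245  0.07024442] [0.03122739 0.56122345]
```

The bowl hasn't moved, the cap reads 49–50°, and the pose is steady, so I'm handing in.

```bash
python3 -c "
from workcell import robot
print(robot.close_job())"
```

```text
the job is handed in; nothing more can be done
None
```

The right bolt is the loose one. Its cap is held open at about 50°, and the job was handed in at about 11 s on the clock.

- **Taps, left to right:** the left and middle bolts held at 8 to 9 N without sinking. The right one sank about 7 mm and stopped at 12 N. The cameras agreed: its head now sits at about 72 mm, against 77 to 78 mm for the other two.
- **Cap:** I pinched the right bar with 50 N and lifted it along its arc. The last fits gave 48.8° (scene camera) and 50.1° (side camera), and the tool pose agrees with about 50°.
- **Last checks:** the pose was steady and the other two caps read level within 0.5°. The bowl was in the same place in the scene view. The side view showed fewer bowl pixels, probably because the arm now hides part of it. I did not measure the other bystanders again.
- **One disagreement:** the side camera's first angle fit gave 70°. I put that down to stray pixels, because the outlier-resistant refit gave 50.1°.

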